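# Sweep the spare stopcock taps into the counting tray's trough and shut its cover

### The arm

A 7-joint arm with a two-finger parallel gripper is mounted at the origin on the work surface; the furniture and walls round the work are solid. World frame = base frame: x ahead of the robot, y to its left, z up, the work surface at z = 0. Lengths are in m, angles in rad, forces in N, time in s.
With the tool pointing down it reaches from about 0.425 to 0.925 m from the base axis. Payload 6.8 kg.
Tool frame: the origin (TCP) lies between the finger pads; the fingertips stand 22 mm ahead of it and the grasp point (between the pads) lies 3 mm ahead of it; z points along the fingers, y is the direction in which the jaws open and shut (so a half turn about z gives the same grasp; the last joint's range is limited). The gripper opens to 85 mm and grips with 20 to 120 N. Pads are 22 mm wide; open, the fingers measure 114 mm over their backs; the gripper's body (76 mm by 85 mm) begins 54 mm behind the grasp point. The pads swing forward as they close: fully open they stand 13 mm farther back than shut.
Start: joints at [1.084, 0.477, 0.022, 1.555, -0.011, 1.109, -0.083], TCP at [0.25, -0.627, 0.253] pointing down, gripper open.
Joint ranges: [-2.96, 2.96], [-0.34, 2.1], [-1.41, 1.46], [0.24, 2.44], [-1.37, 4.51], [0.17, 1.92], [-2.96, 2.96]. Speed limits (rad/s): [2.39, 2.39, 3.14, 3.14, 3.14, 3.14, 3.14].

### API

Orientations are given as a unit quaternion [w, x, y, z].
In Python, from station import bot gives the robot as it stands. The module is installed in compiled form; this text tells all that it offers.
- The arm moves only by the tool drive_tool, never from a script. Its argument "series" is one flat list of numbers, 7 for each row, row after row: the opening, from -1 (shut) to 1 (fully open), then the shift along the tool's x, y, z in mm, then the turn, a rotation vector about the tool's x, y, z in rad. In form: [jaw, x, y, z, wx, wy, wz, jaw, x, y, z, wx, wy, wz, ...]. A call has 1 to 12 rows; each row shifts and turns the commanded pose from where the row before left it, along the tool's axes as they then stand; what a row does not reach is not made up. A row lasts 1/8 s, in which the tool goes at most 62.5 mm and 10.7 degrees, less where a joint would pass 70% of its speed; a pose out of reach is approached as far as the arm can. A call with a gripper value outside its range is refused whole. The fingers move at their own pace and stop on an object; "force" is the grip in N (left out, the last holds). Time passes only in rows, so rows that do not move let the fingers close. It gives the time, the measured TCP pose, the force and the opening at its end, in the units of the state.
- bot.get_obs(): the state, without advancing time (a new reading comes with each control period).
- bot.read_camera(name): name is "side" or "top" or "wrist"; returns a dict with "pixels" (400x640x3 uint8, blue, green, red), "camera_matrix" (3x3 intrinsics, pixels), "distortion" ([k1, k2, p1, p2, k3] as OpenCV has them; the pictures are not rectified), "rvec" (rotation vector, rad) and "tvec" (3), from world to camera coordinates, as OpenCV has them. Camera axes: x right, y down, z forward; pixel columns grow to the right and rows downward; lengths in m; the calibration is good to about 2 mm. A picture is of the moment at which its call begins. There is no depth.
- bot.hand_in(): hands the job in, once; it reports no verdict.
The state is a dict: "t": time; "q": joint angles; "joint_vel": joint speeds; "joint_torque": joint torques, N m; "eef_pos": TCP position; "tool_rot": TCP orientation; "contact_force": force on the tool from outside, world axes, zero at the start; "torque": the same for the moment, N m; "gripper_width": opening from 0.0 (shut) to 1.0 (fully open).
Only numpy, scipy, OpenCV 4.12 (cv2) and the standard library are available. Lean on these libraries where they do the work, as an engineer would, in place of code of your own. Each camera call takes 0.05 s, during which the arm holds its last target. There are 200 camera calls.

### The job

Put the three spare stopcock taps away on the counting tray: sweep these blue taps across the platform into the trough with your fingertips, without picking anything up, and leave the red dropper bulb standing where it is. Then push the trough's cover over with your fingertips and press it fully shut over the taps; disturb nothing else on the bench.

Things in the scene. Friction and masses are not known exactly. Their poses are not given: they have to be found in the camera images.
- tray: pale green plastic counting tray, 224 mm (its x) by 191 mm (its y), heavy, does not slide; origin at the centre of its underside on the table. A flat platform fills its -y part, a trough with a hinged cover runs along its whole +y side. Walls 4 mm thick, 58 mm above the table (12 above the platform), stand along the platform's -y, -x and +x sides; towards the trough there is none
- platform (a point): centre of the platform's top, 46 mm above the table. The platform measures 216 mm (tray x) by 135 mm (tray y) inside its walls: in the tray's frame x -108 to +108 mm, y -91.5 to +43.5 mm, where it drops straight into the trough. Taps are swept along the tray's +y
- trough (a point): centre of the trough's floor, 8 mm above the table, 38 mm below the platform. In the tray's frame the trough spans y +43.5 to +91.5 mm, x -108 to +108 mm; its outer wall (+y) is 46 mm high, its -x end 32 mm high with a small pouring lip outside
- cover_hinge (a point): middle of the cover's hinge line, on top of the trough's outer wall, 49 mm above the table, 93.5 mm from the tray's centre along the tray's +y; the line runs along the tray's x
- cover_edge (a point): middle of the cover's free edge (end of its 45 mm wide finger tab), 56.5 mm from the hinge line; it moves with the cover
- cover (a joint): angle of the dark green trough cover, a plate 206 mm long, 51 mm wide from the hinge (57 with its tab), 3 mm thick. 0 = shut flat over the trough, its top 5 mm above the platform; 1.57 = upright; at the start 1.75 to 2.1 rad, open and leaning outwards, away from the platform; stop at 2.2. The stiff hinge keeps it where it is left; about 1 N at the edge moves it
- bulb: dark red rubber dropper bulb, standing on the platform among the taps, 24 mm across and 44 mm high; origin at the centre of its underside, z up. It stays there
- tap_1: blue four-winged plastic stopcock tap with a white stem, lying on its wings on the tray's platform at the start, stem up: wings 30 mm across and 8 mm thick, each wing 8 mm wide, stem 6 mm thick, 24 mm high over all, about 15 g. Origin: centre of the wings' underside; z along the stem
- tap_2: blue four-winged plastic stopcock tap with a white stem, lying on its wings on the tray's platform at the start, stem up: wings 30 mm across and 8 mm thick, each wing 8 mm wide, stem 6 mm thick, 24 mm high over all, about 15 g. Origin: centre of the wings' underside; z along the stem
- tap_3: blue four-winged plastic stopcock tap with a white stem, lying on its wings on the tray's platform at the start, stem up: wings 30 mm across and 8 mm thick, each wing 8 mm wide, stem 6 mm thick, 24 mm high over all, about 15 g. Origin: centre of the wings' underside; z along the stem
- parts_box: bystander: blue parts box with clear lid, 75 x 129 x 34 mm, origin at the centre of its underside
- bottle: bystander: clear reagent bottle with blue cap, 47 mm across, 88 mm high, origin at the centre of its underside
- timer: bystander: white lab timer, 58 x 58 x 19 mm, origin at the centre of its underside
- objective_case: bystander: black cylindrical objective case lying on its side, 53 x 35 x 35 mm, origin at the centre of its underside

How it is judged:
By the outcome, as a careful person would: the job done as asked, in the order asked, and still so for the second after the job is handed in, with the robot touching nothing.
It also fails if it takes over 61 s, if anything falls off the work surface, if the arm or the gripper's body presses on something with over 40 N, if the wrist force passes 120 N, or if a joint passes its speed limit or range.

## Working session

There is one attempt and no reset: what is moved stays moved. The work goes in short steps, Python scripts to look and compute and a tool call to move; the robot and the scene stay as the last step left them, time stands still between calls to the robot, and variables do not carry over. Pictures are saved under pics/ and viewed, about 8 in all and at most 12, crops included, and the job is handed in when it is done.

Besides the shell and the picture viewer there is one more tool, called after "Emit:" as name(argument=value, ...) on one line, values as JSON. drive_tool: Moves the arm, as the interface text tells. Its arguments: {"type":"object","properties":{"series":{"type":"array"},"force":{"type":"number"}},"required":["series"]}

```bash
mkdir -p pics
cat > h.py <<'E'
import numpy as np, cv2
from station import bot
def shot(n,f=None):
    c=bot.read_camera(n)
    if f: cv2.imwrite('pics/'+f,c['pixels'])
    return c
def ray(c,uv,z):
    uv=np.array(uv,float).reshape(-1,1,2)
    n=cv2.undistortPoints(uv,c['camera_matrix'],c['distortion']).reshape(-1,2)
    R=cv2.Rodrigues(np.array(c['rvec'],float))[0];t=np.array(c['tvec'],float).ravel()
    o=-R.T@t; d=np.c_[n,np.ones(len(n))]@R
    return o+d*((z-o[2])/d[:,2])[:,None]
def proj(c,P):
    return cv2.projectPoints(np.array(P,float).reshape(-1,1,3),c['rvec'],c['tvec'],c['camera_matrix'],c['distortion'])[0].reshape(-1,2)
E
python3 - <<'E'
from h import *
a=shot('top','top0.png');b=shot('side','side0.png')
for c in (a,b):
    R=cv2.Rodrigues(np.array(c['rvec'],float))[0];print(-R.T@np.array(c['tvec']).ravel(),R[2],c['camera_matrix'][0,0])
print(bot.get_obs())
E
```

```text
[0.36071989 0.03254011 1.16004875] [ 0.22023579 -0.00765067 -0.97541666] 505.5660286561729
[ 0.36411964 -0.49317548  1.00746915] [ 0.19600428  0.47493071 -0.85791791] 396.76037264539633
{'t': 0.1, 'q': array([ 1.08386822,  0.47775986,  0.02233376,  1.55630902, -0.01151653,
        1.10928006, -0.08311957]), 'joint_vel': array([ 4.85722233e-05, -1.41033259e-03,  2.30185059e-04, -3.58487311e-03,
       -1.03585106e-03, -1.08848592e-03,  9.60409290e-04]), 'joint_torque': array([ 5.15800493e-03, -5.97754383e+01,  1.61444653e+00, -2.81952435e+01,
        1.28854369e-02,  4.95900764e-03, -1.82648427e-05]), 'eef_pos': array([ 0.24946534, -0.62670098,  0.25241267]), 'tool_rot': array([-7.88735759e-04,  9.82114268e-01,  1.88284100e-01, -2.02244717e-04]), 'contact_force': array([-0.79930859, -0.0719366 , -0.28012831]), 'torque': array([-0.00108027,  0.03766424, -0.00543005]), 'gripper_width': 0.9995406619158065}
```

View pics/top0.png

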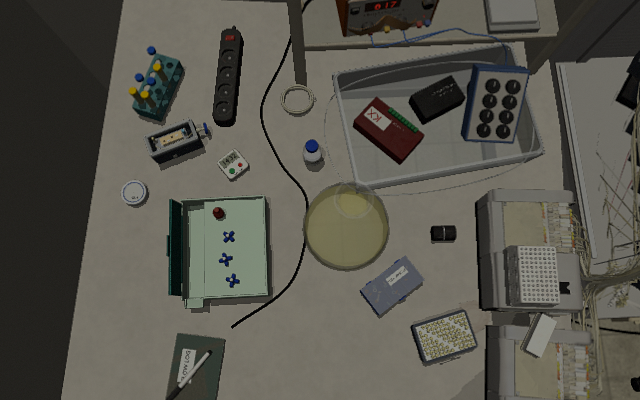

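View pics/side0.png

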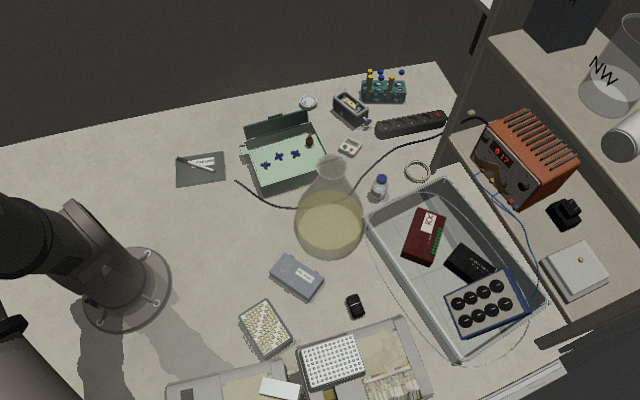

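The top view shows the tray at (170-270, 197-305), with its +y to image left, which is world +y, and the cover open at (175,250). The taps are at (229,237), (226,260) and (233,281) and the bulb at (219,213). A tall flask stands at (345,225). The side view shows the same layout, with the taps at about (265-295,160) and the bulb at (309,140).

```bash
cat > m.py <<'E'
from h import *
def hsv(c): return cv2.cvtColor(c['pixels'],cv2.COLOR_BGR2HSV)
def blobs(m,amin):
    n,l,s,ce=cv2.connectedComponentsWithStats(m.astype(np.uint8))
    return [(s[i,4],ce[i],s[i,:4],l==i) for i in range(1,n) if s[i,4]>=amin]
def blue(c): 
    h=hsv(c); return (h[...,0]>105)&(h[...,0]<135)&(h[...,1]>120)&(h[...,2]>40)
E
python3 - <<'E'
from m import *
for n,roi in (('top',(160,190,280,310)),('side',(235,100,330,195))):
    c=cv2.imread(f'pics/{n}0.png'); cam=bot.read_camera(n); H=hsv(cam)
    M=np.zeros(H.shape[:2],bool); M[roi[1]:roi[3],roi[0]:roi[2]]=1
    for a,ce,bb,_ in blobs(blue(cam)&M,15): print(n,'blue',a,ce.round(1),bb,ray(cam,ce,.052).round(4))
    red=((H[...,0]<8)|(H[...,0]>172))&(H[...,1]>110)&M
    for a,ce,bb,_ in blobs(red,15): print(n,'red',a,ce.round(1),bb,ray(cam,ce,.068).round(4))
    gr=(H[...,0]>55)&(H[...,0]<100)&(H[...,1]>25)&(H[...,2]>110)&M
    dk=(H[...,0]>65)&(H[...,0]<100)&(H[...,1]>110)&(H[...,2]<110)&M
    for nm,m in(('light',gr),('dark',dk)):
        for a,ce,bb,l in blobs(m,100):
            print(n,nm,a,ce.round(1),bb)
    x0,y0,x1,y1=roi
    cv2.imwrite(f'pics/{n}crop.png',cv2.resize(cam['pixels'][y0:y1,x0:x1],None,fx=5 if n=='top' else 6,fy=5 if n=='top' else 6,interpolation=cv2.INTER_CUBIC))
im=[cv2.resize(cv2.imread(f'pics/{n}crop.png'),(w,600)) for n,w in(('top',600),('side',600))]
cv2.imwrite('pics/crops.png',cv2.resize(np.hstack(im),(800,400)))
E
```

```text
top blue 32 [230.8 235.4] [229 231   5  10] [[0.5592 0.2212 0.052 ]]
top blue 28 [226.4 256.3] [222 253  10   7] [[0.5131 0.2313 0.052 ]]
top blue 25 [223.3 261.6] [219 259   9   7] [[0.5018 0.2381 0.052 ]]
top blue 33 [234.3 278.4] [231 274   8   9] [[0.4638 0.2143 0.052 ]]
top red 91 [218.  212.7] [213 208  11  11] [[0.6087 0.2463 0.068 ]]
top dark 1260 [175.  248.5] [167 199  16  97]
side blue 22 [295.1 153.1] [291 150   9   7] [[0.5588 0.2262 0.052 ]]
side blue 24 [278.2 155.9] [275 153   8   6] [[0.5077 0.2341 0.052 ]]
side red 19 [309.3 140.1] [306 138   7   5] [[0.6121 0.2463 0.068 ]]
side light 1765 [286.3 158.7] [249 129  76  58]
```

View pics/topcrop.png

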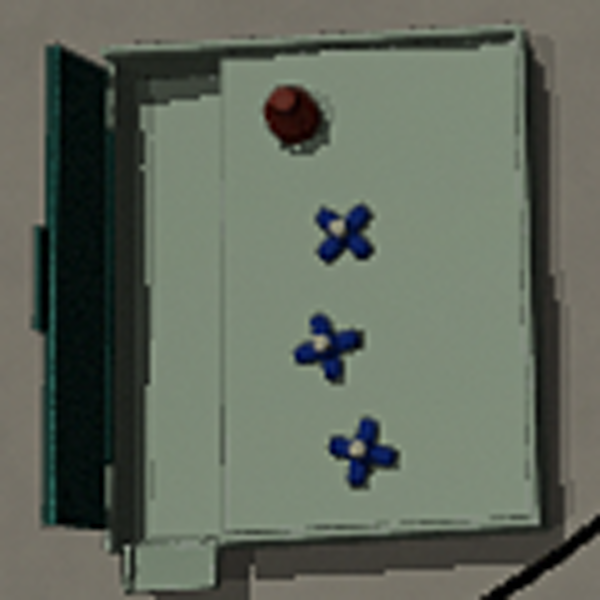

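View pics/sidecrop.png

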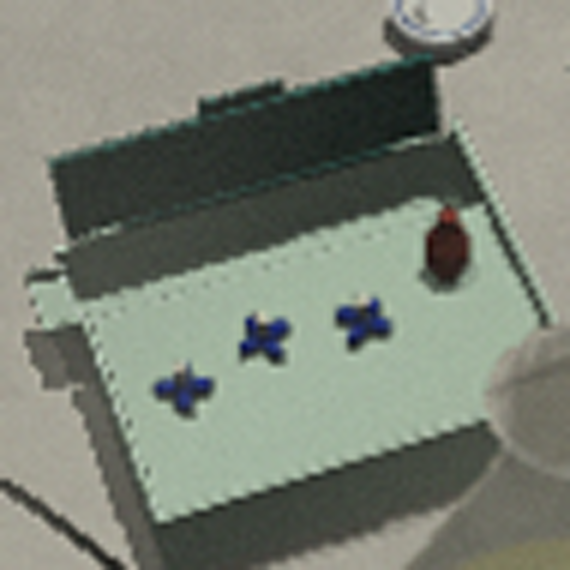

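The crops resolve everything. In the top crop the tap wings are centred at (345,232), (328,348) and (363,453), the platform edge is at column 222, and the cover's tab is at (37,278). In the side crop the taps are at (362,322), (265,338) and (183,388), and the tab edge is at (240,92).

Run:
```python
from h import *
T=bot.read_camera('top');S=bot.read_camera('side')
t=lambda p:np.array(p)/5+[160,190]-.4
s=lambda p:np.array(p)/6+[235,100]-.4
def tri(a,b):
    P=[]
    for c,uv in((T,a),(S,b)):
        A=ray(c,uv,0)[0];B=ray(c,uv,.5)[0];P.append((A,(B-A)/np.linalg.norm(B-A)))
    M=sum(np.eye(3)-np.outer(d,d) for o,d in P);v=sum((np.eye(3)-np.outer(d,d))@o for o,d in P)
    x=np.linalg.solve(M,v); return x.round(4), round(float(np.linalg.norm(np.cross(x-P[0][0],P[0][1]))),4)
e=ray(T,[t((222,60)),t((222,530))],.046);print('edge top',e.round(4))
e2=ray(S,[s((90,300)),s((428,200))],.046);print('edge side',e2.round(4))
c=ray(T,[t((522,28)),t((541,523))],.058);print('-y corners',c.round(4))
c=ray(S,[s((160,522)),],.058);print('-y-x corner side',c.round(4))
print('hinge',ray(T,[t((110,60)),t((110,540))],.049).round(4))
for n,a,b in(('tap1',(345,232),(362,322)),('tap2',(328,348),(265,338)),('tap3',(363,453),(183,388))):
    print(n,ray(T,t(a),.052).round(4),ray(S,s(b),.052).round(4))
print('bulb top',ray(T,t((285,98)),.09).round(4),ray(S,s((448,215)),.09).round(4))
print('bulb base',ray(T,t((297,125)),.055).round(4),ray(S,s((447,270)),.05).round(4))
print('tab',tri(t((37,278)),s((240,92))))
print('cov -x',tri(t((46,522)),s((52,160))),'+x',tri(t((52,47)),s((430,60))))
print('flask top',tri((353,200),(332,166)))
print('flask base',ray(T,[(304,225),(388,225),(346,182),(346,270)],.0).round(3))
```

```text
edge top [[0.641  0.2822 0.046 ]
 [0.4302 0.2818 0.046 ]]
edge side [[0.4337 0.2932 0.046 ]
 [0.6179 0.2946 0.046 ]]
-y corners [[0.6463 0.1446 0.058 ]
 [0.426  0.1416 0.058 ]]
-y-x corner side [[0.4283 0.1421 0.058 ]]
hinge [[0.6427 0.3323 0.049 ]
 [0.428  0.3298 0.049 ]]
tap1 [[0.5582 0.226  0.052 ]] [[0.5581 0.2258 0.052 ]]
tap2 [[0.5068 0.2339 0.052 ]] [[0.5092 0.2334 0.052 ]]
tap3 [[0.4601 0.219  0.052 ]] [[0.4618 0.2182 0.052 ]]
bulb top [[0.6116 0.245  0.09  ]] [[0.6124 0.2458 0.09  ]]
bulb base [[0.6072 0.2466 0.055 ]] [[0.6102 0.2437 0.05  ]]
tab (array([0.5358, 0.3464, 0.1068]), 0.0008)
cov -x (array([0.4346, 0.343 , 0.0994]), 0.001) +x (array([0.6387, 0.3458, 0.0929]), 0.0001)
flask top (array([ 0.5654, -0.0343,  0.3169]), 0.002)
flask base [[ 0.585  0.059  0.   ]
 [ 0.576 -0.137  0.   ]
 [ 0.684 -0.045  0.   ]
 [ 0.476 -0.033  0.   ]]
```

Emit:
drive_tool(series=[-0.67,0,0,-25,0,0,-0.172,-0.67,0,0,-25,0,0,-0.172,-0.67,0,0,-25,0,0,-0.172,-0.67,0,0,-25,0,0,-0.172,-0.67,0,0,-25,0,0,-0.172,-0.67,0,0,-25,0,0,-0.172,-0.67,0,0,-25,0,0,-0.172,-0.67,30,20,0,0,0,0,-0.67,40,25,0,0,0,0,-0.67,40,25,0,0,0,0])

```text
t: 1.55
eef_pos: [0.3188, -0.5151, 0.4282]
tool_rot: [0.0, 0.703, 0.711, 0.0]
contact_force: [0.6, 0.2, 0.4]
gripper_width: 0.162
```

Emit:
drive_tool(series=[-0.67,53,27,0,0,0,0,-0.67,53,27,0,0,0,0,-0.67,53,27,0,0,0,0,-0.67,53,27,0,0,0,0,-0.67,53,27,0,0,0,0,-0.67,53,27,0,0,0,0,-0.67,55,0,0,0,0,0,-0.67,55,0,0,0,0,0,-0.67,55,0,0,0,0,0,-0.67,55,0,0,0,0,0,-0.67,55,0,0,0,0,0,-0.67,55,0,0,0,0,0])

```text
t: 3.05
eef_pos: [0.4722, 0.1351, 0.4285]
tool_rot: [0.0, 0.703, 0.711, 0.0]
contact_force: [1.2, 0.1, 1.1]
gripper_width: 0.166
```

Emit:
drive_tool(series=[-0.67,16,-4,55,0,0,0,-0.67,16,-4,55,0,0,0,-0.67,14,-3,55,0,0,0,-0.67,0,0,55,0,0,0,-0.67,0,0,55,0,0,0,-0.67,0,0,50,0,0,0,-0.67,0,0,15,0,0,0,-0.67,0,0,8,0,0,0,-0.67,0,0,6,0,0,0,-0.67,0,0,3,0,0,0,-0.67,0,0,0,0,0,0])

```text
t: 4.42
eef_pos: [0.4614, 0.1795, 0.0719]
tool_rot: [0.0, 0.703, 0.711, 0.0]
contact_force: [-1.0, 0.8, 1.3]
gripper_width: 0.163
```

Run:
```python
from h import *
T=shot('top');S=shot('side');W=shot('wrist')
im=np.hstack([cv2.resize(T['pixels'][190:310,160:280],(400,400)),cv2.resize(S['pixels'][100:195,235:330],(400,400))])
cv2.imwrite('pics/a.png',im); cv2.imwrite('pics/a.png',np.vstack([im,cv2.resize(np.hstack([W['pixels'],np.zeros_like(W['pixels'])]),(640,200))[:, :].copy() if 0 else np.pad(cv2.resize(W['pixels'],(320,200)),((0,0),(0,480),(0,0)))]))
print(bot.get_obs()['eef_pos'],bot.get_obs()['contact_force'])
```

```text
[0.46131523 0.17948079 0.07179316] [ 0.31255804 -0.35666675  0.19802889]
```

View pics/a.png

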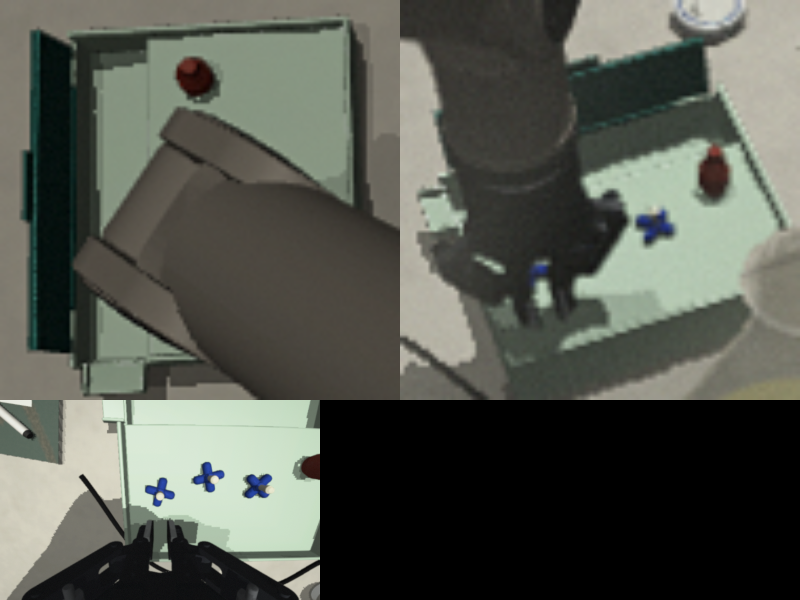

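Emit:
drive_tool(series=[-0.67,0,0,2,0,0,0,-0.67,8,0,0,0,0,0,-0.67,12,0,0,0,0,0,-0.67,12,0,0,0,0,0,-0.67,12,0,0,0,0,0,-0.67,12,0,0,0,0,0,-0.67,12,0,0,0,0,0,-0.67,12,0,0,0,0,0,-0.67,12,0,0,0,0,0,-0.67,10,0,0,0,0,0,-0.67,0,0,0,0,0,0])

```text
t: 5.95
eef_pos: [0.4596, 0.2825, 0.0694]
tool_rot: [-0.0, 0.702, 0.712, 0.0]
contact_force: [0.6, -0.8, 0.3]
gripper_width: 0.162
```

Run:
```python
from h import *
S=shot('side');W=shot('wrist')
def py(uv,y):
    A=ray(S,uv,0)[0];B=ray(S,uv,.3)[0];return (A+(B-A)*(y-A[1])/(B[1]-A[1])).round(4)
for p in((625,210),(562,318),(615,188),(600,250)): print(py((235+(p[0]-400)*.2375,100+p[1]*.2375),.1795))
cv2.imwrite('pics/b.png',cv2.resize(np.hstack([cv2.resize(W['pixels'],(640,400)),cv2.resize(S['pixels'][100:195,235:330],(400,400))]),(800,308)))
print(bot.get_obs()['eef_pos'],bot.get_obs()['contact_force'])
```

```text
[0.5278 0.1795 0.1369]
[0.4745 0.1795 0.0391]
[0.5228 0.1795 0.162 ]
[0.5077 0.1795 0.1026]
[0.4597501  0.28107767 0.06918834] [ 0.73732574 -0.84621742  0.1951661 ]
```

View pics/b.png

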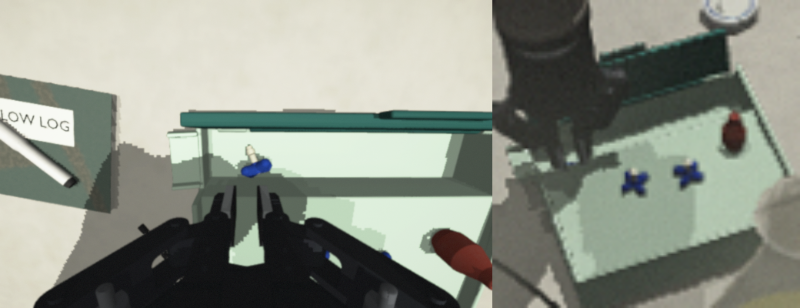

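Emit:
drive_tool(series=[-0.67,0,0,-35,0,0,0,-0.67,-5,0,-25,0,0,0,-0.67,-42,23,0,0,0,0,-0.67,-42,24,0,0,0,0,-0.67,0,0,30,0,0,0,-0.67,0,0,22,0,0,0,-0.67,0,0,6,0,0,0,-0.67,0,0,2,0,0,0,-0.67,0,0,0,0,0,0])

```text
t: 7.18
eef_pos: [0.5082, 0.1933, 0.07]
tool_rot: [0.0, 0.703, 0.711, 0.0]
contact_force: [0.5, -0.1, 0.5]
gripper_width: 0.168
```

Emit:
drive_tool(series=[-0.67,8,0,0,0,0,0,-0.67,12,0,0,0,0,0,-0.67,12,0,0,0,0,0,-0.67,12,0,0,0,0,0,-0.67,12,0,0,0,0,0,-0.67,12,0,0,0,0,0,-0.67,12,0,0,0,0,0,-0.67,9,0,0,0,0,0,-0.67,0,0,0,0,0,0])

```text
t: 8.3
eef_pos: [0.5066, 0.283, 0.0693]
tool_rot: [-0.0, 0.702, 0.712, 0.0]
contact_force: [-0.9, -0.0, -0.3]
gripper_width: 0.162
```

Emit:
drive_tool(series=[-0.67,0,0,-35,0,0,0,-0.67,-5,0,-25,0,0,0,-0.67,-44,23,0,0,0,0,-0.67,-44,24,0,0,0,0,-0.67,0,0,30,0,0,0,-0.67,0,0,22,0,0,0,-0.67,0,0,6,0,0,0,-0.67,0,0,2,0,0,0,-0.67,0,0,0,0,0,0])

```text
t: 9.43
eef_pos: [0.555, 0.1904, 0.0699]
tool_rot: [0.0, 0.702, 0.712, 0.0]
contact_force: [-0.1, -0.1, -0.1]
gripper_width: 0.164
```

Run:
```python
from h import *
S=shot('side');W=shot('wrist')
cv2.imwrite('pics/c.png',cv2.resize(np.hstack([cv2.resize(W['pixels'],(640,400)),cv2.resize(S['pixels'][100:195,235:330],(400,400))]),(800,308)))
print(bot.get_obs()['eef_pos'],bot.get_obs()['contact_force'])
```

```text
[0.55519149 0.19010798 0.07004311] [ 0.60696301  0.64112294 -0.17002271]
```

View pics/c.png

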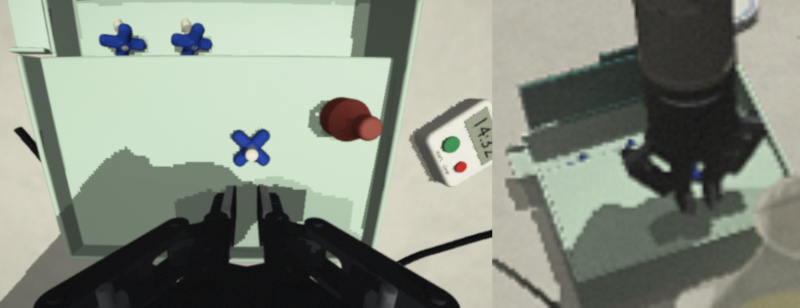

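Emit:
drive_tool(series=[-0.67,8,-1,0,0,0,0,-0.67,12,0,0,0,0,0,-0.67,12,0,0,0,0,0,-0.67,12,0,0,0,0,0,-0.67,12,0,0,0,0,0,-0.67,12,0,0,0,0,0,-0.67,12,0,0,0,0,0,-0.67,12,0,0,0,0,0,-0.67,0,0,0,0,0,0])

```text
t: 10.65
eef_pos: [0.5524, 0.2832, 0.0694]
tool_rot: [-0.0, 0.702, 0.712, 0.0]
contact_force: [0.1, 0.8, 0.3]
gripper_width: 0.162
```

Emit:
drive_tool(series=[-0.67,0,0,-35,0,0,0,-0.67,0,0,-40,0,0,0,-0.67,-30,0,-40,0,0,0,-0.67,-40,0,-30,0,0,0,-0.67,-30,0,0,0,0,0,-1,0,0,0,0,0,0,-1,0,0,0,0,0,0])

```text
t: 11.52
eef_pos: [0.5537, 0.1819, 0.2142]
tool_rot: [-0.0, 0.703, 0.711, -0.0]
contact_force: [0.4, 0.3, -0.1]
gripper_width: 0.001
```

Run:
```python
from h import *
S=shot('side');W=shot('wrist')
cv2.imwrite('pics/d.png',cv2.resize(np.hstack([cv2.resize(W['pixels'],(640,400)),cv2.resize(S['pixels'][100:195,235:330],(400,400))]),(800,308)))
print(bot.get_obs()['eef_pos'],bot.get_obs()['contact_force'])
```

```text
[0.55354561 0.18281833 0.2141269 ] [0.0138953  0.13537902 0.29908397]
```

View pics/d.png

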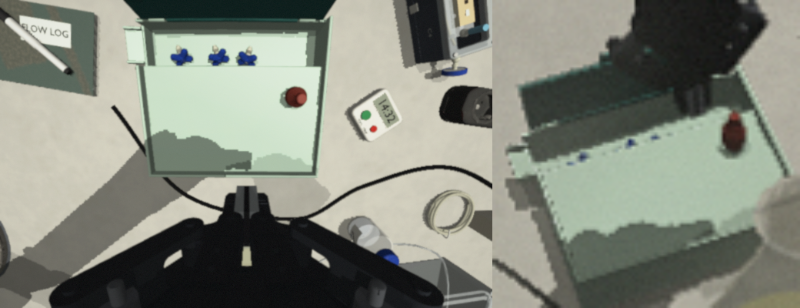

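All three taps are in the trough, at wrist crop (180,57), (217,57) and (247,57), and the bulb is still standing at (295,97). Next is the cover, starting from behind it.

Emit:
drive_tool(series=[-1,50,-4,0,0,0,0,-1,50,-4,0,0,0,0,-1,50,-4,0,0,0,0,-1,52,-3,0,0,0,0,-1,0,0,0,0,0,0,-1,0,0,40,0,0,0,-1,0,0,40,0,0,0,-1,0,0,16,0,0,0,-1,0,0,0,0,0,0])

```text
t: 12.75
eef_pos: [0.5361, 0.383, 0.1175]
tool_rot: [-0.0, 0.703, 0.711, -0.001]
contact_force: [-0.4, -0.8, -0.3]
gripper_width: -0.002
```

Run:
```python
from h import *
S=shot('side');W=shot('wrist')
cv2.imwrite('pics/e.png',cv2.resize(np.hstack([cv2.resize(W['pixels'],(640,400)),cv2.resize(S['pixels'][100:195,235:330],(400,400))]),(800,308)))
print(bot.get_obs()['eef_pos'],bot.get_obs()['contact_force'])
```

```text
[0.53712147 0.3841521  0.11977689] [ 0.00894985  0.52993538 -0.13207806]
```

View pics/e.png

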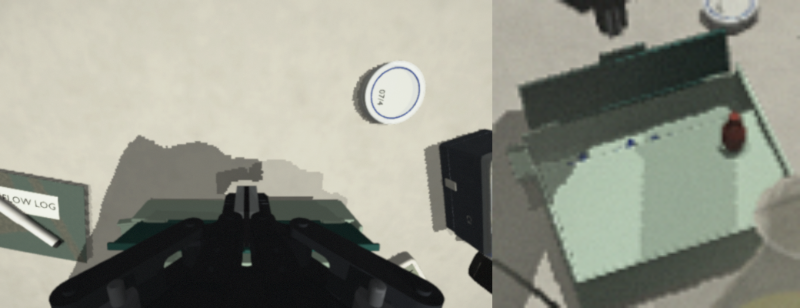

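Emit:
drive_tool(series=[-1,0,0,9,0,0,0,-1,-15,0,0,0,0,0,-1,-15,0,0,0,0,0,-1,-12,0,0,0,0,0,-1,-8,0,0,0,0,0,-1,-7,0,0,0,0,0,-1,-6,0,3,0,0,0,-1,-5,0,3,0,0,0,-1,-5,0,4,0,0,0,-1,-4,0,5,0,0,0,-1,0,0,0,0,0,0])

```text
t: 14.22
eef_pos: [0.5373, 0.3056, 0.0936]
tool_rot: [0.0, 0.703, 0.711, -0.001]
contact_force: [0.0, -0.7, -0.0]
gripper_width: -0.003
```

Run:
```python
from h import *
S=shot('side');W=shot('wrist')
cv2.imwrite('pics/f.png',cv2.resize(np.hstack([cv2.resize(W['pixels'],(640,400)),cv2.resize(S['pixels'][100:195,235:330],(400,400))]),(800,308)))
print(bot.get_obs()['eef_pos'],bot.get_obs()['contact_force'])
```

```text
[0.53740542 0.30632856 0.09418391] [-0.32743206 -0.06100505  0.07292813]
```

View pics/f.png

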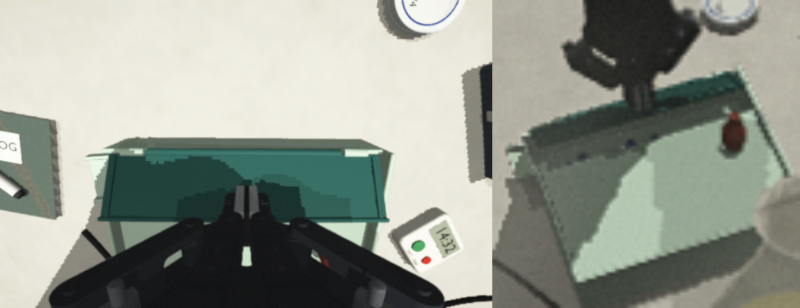

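Emit:
drive_tool(series=[-1,-3,0,5,0,0,0,-1,-3,0,5,0,0,0,-1,-3,0,4,0,0,0,-1,-2,0,4,0,0,0,-1,-2,0,2,0,0,0,-1,0,0,1,0,0,0,-1,0,0,0,0,0,0])

```text
t: 15.2
eef_pos: [0.5375, 0.2945, 0.0735]
tool_rot: [-0.0, 0.703, 0.712, 0.001]
contact_force: [-0.6, 1.8, 0.8]
gripper_width: 0.002
```

Emit:
drive_tool(series=[-1,0,0,1,0,0,0,-1,0,0,1,0,0,0,-1,0,0,0,0,0,0])

```text
t: 15.58
eef_pos: [0.5378, 0.2943, 0.0726]
tool_rot: [0.0, 0.703, 0.711, 0.001]
contact_force: [-2.4, 2.2, 8.3]
gripper_width: 0.002
```

Emit:
drive_tool(series=[-1,0,0,1,0,0,0,-1,0,0,1,0,0,0,-1,0,0,0,0,0,0,-1,0,0,0,0,0,0])

```text
t: 16.08
eef_pos: [0.5379, 0.2944, 0.0724]
tool_rot: [0.001, 0.703, 0.711, 0.001]
contact_force: [-6.2, -1.5, 23.9]
gripper_width: -0.001
```

Emit:
drive_tool(series=[-1,0,0,-4,0,0,0,-1,0,0,-20,0,0,0,-1,0,0,-50,0,0,0,-1,0,0,-60,0,0,0,-1,0,0,-60,0,0,0,-1,-20,0,-60,0,0,0,-1,-60,0,-60,0,0,0,-1,-60,0,0,0,0,0,-1,-60,0,0,0,0,0,-1,-60,0,0,0,0,0,-1,0,0,0,0,0,0])

```text
t: 17.45
eef_pos: [0.5404, 0.0421, 0.3669]
tool_rot: [0.001, 0.707, 0.707, -0.002]
contact_force: [0.3, 0.7, -0.0]
gripper_width: 0.002
```

Run:
```python
from m import *
S=shot('side');W=shot('wrist');T=shot('top')
a=np.hstack([cv2.resize(W['pixels'],(400,250)),cv2.resize(T['pixels'],(400,250))])
b=np.hstack([cv2.resize(S['pixels'][100:195,225:340],(400,330)),cv2.resize(T['pixels'][190:310,150:295],(400,330))])
cv2.imwrite('pics/g.png',np.vstack([a,b]))
print(bot.get_obs()['eef_pos'],bot.get_obs()['contact_force'])
H=hsv(S);M=np.zeros(H.shape[:2],bool);M[100:195,235:330]=1
red=((H[...,0]<8)|(H[...,0]>172))&(H[...,1]>110)&M
for x in blobs(red,10): print('bulb side px',x[:3])
```

```text
[0.54011137 0.0500673  0.36728259] [ 0.21898224  1.15230159 -0.29048795]
bulb side px (np.int32(23), array([308.60869565, 140.34782609]), array([306, 138,   7,   6], dtype=int32))
```

View pics/g.png

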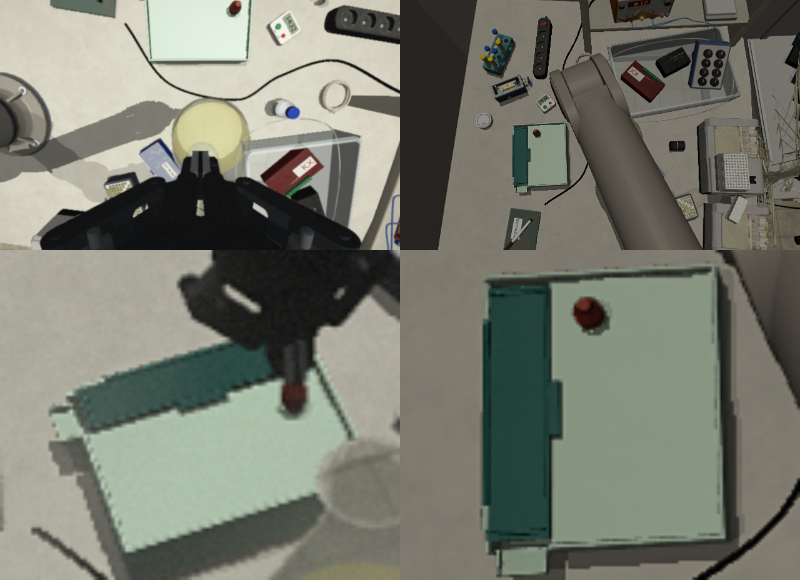

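Run:
```python
from m import *
T=shot('top');S=shot('side');H=hsv(T);M=np.zeros(H.shape[:2],bool);M[190:310,160:280]=1
red=((H[...,0]<8)|(H[...,0]>172))&(H[...,1]>110)&M
for x in blobs(red,15): print('bulb',x[:3])
dk=(H[...,0]>65)&(H[...,0]<100)&(H[...,1]>110)&(H[...,2]<130)&M
print('tab edge', [(b[2],ray(T,(b[2][0]+b[2][2]-.5,247.5),.051).round(4)) for b in blobs(dk,300)])
print('tab side',ray(S,(225+180*.2875,100+(410-250)*.288),.051).round(4), proj(S,[[.518,.276,.051],[.518,.276,.058]]).round(1))
bot.hand_in()
```

```text
bulb (np.int32(90), array([217.87777778, 212.58888889]), array([213, 208,  11,  11], dtype=int32))
tab edge [(array([180, 203,  28,  93], dtype=int32), array([[0.5348, 0.2731, 0.051 ]]))]
tab side [[0.5151 0.2726 0.051 ]] [[277.3 145. ]
 [277.1 143.6]]
the job is handed in; nothing more can be done
```

I swept the three blue taps into the trough one at a time with the fingertips. I then pushed the cover over from behind and pressed it shut with about 24 N. The job is handed in; the last move ended at 17.5 s, against the 61 s limit.

My last checks before handing in:

- **Taps:** all three were visible in the trough just before the cover closed. They can't be seen now that it is shut.
- **Cover:** it stopped firmly under the press. The tab edge measured y = 0.273 m in both the top and side views, about 1.5 mm from where a shut cover should put it (0.2745 m), within the 2 mm calibration.
- **Bulb:** it is still standing, and its position in the top view is within 0.2 px of where it started.
- **Bystanders:** the timer, dish and flask looked untouched in the pictures. I did not measure the positions of the bystanders, and the arm hides part of the final top view.
- **Robot:** the arm is raised clear of everything. The wrist reads about 1 N with nothing in contact.

No check failed or disagreed.

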